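# Send the counting chamber under its objective

## Task

The two-lane slide loader holds a glass counting chamber (the one with two raised bars across it) in one carriage and a flat stage micrometer in the other. With the fingertips, push the upright tab of the carriage that holds the counting chamber inwards against its spring until it is past its stop pin, then let it go so that it springs back and latches at the middle position under the objective. Leave the other carriage fully out, do not touch or lift the chamber or the micrometer, and do not disturb the bottle, jar and box standing beside the loader.

Things in the scene. Friction and masses are not known exactly. Their poses are not given: they have to be found in the camera images.
- loader: fixed white bench unit, base 220 x 216 x 20 mm (x -0.08 to +0.14), two parallel black carriages (lanes at y +0.045 'left', -0.045 'right') and a T-stand with two objectives over x +0.032 (lower ends 68 mm, stand top 133 mm above the table). Origin at table height between the lanes; +x is the push-in direction, roughly away from the robot (yaw within 0.35 rad).
- carriage_left_tab (a point): centre of the near face of the left carriage's upright aluminium push tab, moving with it. Tab: 44 mm wide, 10 mm thick, from 24 to 70 mm above the table. This point: 50 mm above the table, at start x -0.110, y +0.045 in the loader's frame. Push this face along loader +x, fingertips 30 to 45 mm above the table (they then clear the 20 mm high base); the table before the tab is free.
- carriage_right_tab (a point): centre of the near face of the right carriage's upright aluminium push tab, moving with it. Tab: 44 mm wide, 10 mm thick, from 24 to 70 mm above the table. This point: 50 mm above the table, at start x -0.110, y -0.045 in the loader's frame. Push this face along loader +x, fingertips 30 to 45 mm above the table (they then clear the 20 mm high base); the table before the tab is free.
- carriage_left (a joint): left carriage's travel along loader +x, m: 0 fully out (start; spring holds it), 0.032 latched, 0.055 hard stop. Spring pushes out with 4 N at 0, 7 N at 0.055; damping 30 N per m/s. A sprung upright stop pin at its outer edge rides up the carriage's ramp (1 to 2 N more) and drops behind it past 0.033; let go beyond that, it stays at 0.032; let go earlier, it returns to 0. Pushing again does no harm.
- carriage_right (a joint): right carriage's travel along loader +x, m: 0 fully out (start; spring holds it), 0.032 latched, 0.055 hard stop. Spring pushes out with 4 N at 0, 7 N at 0.055; damping 30 N per m/s. A sprung upright stop pin at its outer edge rides up the carriage's ramp (1 to 2 N more) and drops behind it past 0.033; let go beyond that, it stays at 0.032; let go earlier, it returns to 0. Pushing again does no harm.
- chamber: counting chamber: clear glass block 76 x 35 x 5 mm with two raised glass bars 6 mm wide, 3 mm high, running across its middle 22 mm apart, 40 g. Origin: centre of its underside, 30 mm above the table, at start loader x 0 and y +0.045 or -0.045 (either lane); long side along x. Lies loose in a 4 mm deep recess of its carriage and rides with it.
- micrometer: stage micrometer: flat aluminium plate 76 x 35 x 5 mm with one round 25 mm window in its middle, no raised bars, 50 g. Origin: centre of its underside, 30 mm above the table, at start loader x 0 and y +0.045 or -0.045 (either lane); long side along x. Lies loose in a 4 mm deep recess of its carriage and rides with it.
- dropper: bystander: small white plastic dropper bottle, 34 mm across, 88 mm tall, loose; origin at the centre of its foot. To be left alone.
- stain_jar: bystander: amber glass jar with black cap, 50 mm across, 75 mm tall, loose; origin at the centre of its foot. To be left alone.
- slide_box: bystander: grey plastic slide box 87 x 57 x 34 mm, loose; origin at the centre of its underside. To be left alone.
Mind the look-alikes: they are no part of the job. Leave any orange look-alike of the chamber alone. Leave any green look-alike of the micrometer alone.

How it is judged:
By the outcome, as a careful person would: the job done as asked, in the order asked, and still so for the second after the job is handed in, with the robot touching nothing.
It also fails if it takes over 32 s, if anything falls off the work surface, if the arm or the gripper's body presses on something with over 40 N, if the wrist force passes 120 N, or if a joint passes its speed limit or range.

## Robot

A 7-joint arm with a two-finger parallel gripper is mounted at the origin on the work surface. World frame = base frame: x ahead of the robot, y to its left, z up, the work surface at z = 0. Lengths are in mm, angles in rad, forces in N, time in s.
With the tool pointing down it reaches from about 425 to 950 mm from the base axis. Payload 16.7 kg.
Tool frame: the origin (TCP) lies at the very end of the fingers, on their centre line; the grasp point (between the pads) lies 19 mm behind it; z points along the fingers, y is the line along which they close (so a half turn about z gives the same grasp; the last joint's range is limited). The gripper opens to 94 mm and grips with 3 to 60 N. Pads are 16 mm wide; open, the fingers measure 119 mm over their backs; the gripper's body (75 mm by 177 mm) begins 78 mm behind the grasp point.
Start: joints at [0.965, 0.426, 0.074, 1.606, -0.034, 1.111, -0.067], TCP at [297.693, -605.767, 205.467] pointing down, gripper open.
Joint ranges: [-2.85, 2.85], [-0.5, 2.14], [-1.23, 1.37], [0.21, 2.46], [-1.02, 4.16], [0.16, 2.05], [-2.73, 2.73]. Speed limits (rad/s): [1.89, 1.89, 2.39, 2.39, 3.01, 3.01, 3.01].

## Interface

Orientations are given as a rotation vector (axis times angle).
In Python, from station import env gives the robot as it stands.
- The arm moves only by the shell command python3 -m jog 'ROWS' [OPENING]. ROWS is JSON, a list of rows, each a list of 6 numbers: the shift along the tool's x, y, z in m, then the turn, a rotation vector about the tool's x, y, z in degrees. In form: [[dx, dy, dz, ax, ay, az], ...]. A call has 1 to 10 rows; each row shifts and turns the commanded pose from where the row before left it, along the tool's axes as they then stand; what a row does not reach is not made up. A row lasts 1/10 s, in which the tool goes at most 50 mm and 8.59 degrees, less where a joint would pass 70% of its speed; a pose out of reach is approached as far as the arm can. A call is refused whole if a number of a shift passes 0.05 or a number of a turn 8.59, either way. A call with a gripper value outside its range is refused whole. OPENING is the finger opening in m, from 0 to 0.094, set as the call begins (- or left out, the last holds). The fingers move at their own pace and stop on an object; the grip force is fixed at half the most. Time passes only in rows, so rows that do not move let the fingers close. It gives the time, the measured TCP pose, the force and the opening at its end, in the units of the state.
- env.observe(): the state, without advancing time (a new reading comes with each control period).
- env.capture(name): name is "scene" or "side" or "wrist"; returns a dict with "color" (400x640x3 uint8, blue, green, red), "depth" (400x640 float32, mm along the optical axis (not along the pixel's ray), 0 where there is no reading), "mtx" (3x3 intrinsics, pixels), "R" (3x3) and "t" (3): a world point X has camera coordinates R X + t. Camera axes: x right, y down, z forward; pixel columns grow to the right and rows downward; lengths in mm; the calibration is good to about 2 mm. A picture is of the moment at which its call begins.
- env.close_job(): hands the job in, once; it reports no verdict.
The state is a dict: "time_s": time; "joints": joint angles; "joint_vel": joint speeds; "joint_torque": joint torques, N m; "tool_pos": TCP position; "ee_rot": TCP orientation; "contact_force": force on the tool from outside, world axes, zero at the start; "ft_torque": the same for the moment, N m; "grip_width": opening from 0.0 (shut) to 1.0 (fully open).
Only numpy, scipy, OpenCV 4.12 (cv2) and the standard library are available. Lean on these libraries where they do the work, as an engineer would, in place of code of your own. Each camera call takes 0.05 s, during which the arm holds its last target. There are 200 camera calls.

## Working session

There is one attempt and no reset: what is moved stays moved. The work goes in short steps, Python scripts to look and compute and a shell command to move; the robot and the scene stay as the last step left them, time stands still between calls to the robot, and variables do not carry over. Pictures are saved under pics/ and viewed, on a budget of 10 in all, crops included, one or two more only if the job needs it, and the job is handed in when it is done.

```bash
mkdir -p pics
python3 - <<'E'
from station import env
import cv2,numpy as np
s=env.observe();print(s)
for n in("scene","side"):
    c=env.capture(n);cv2.imwrite(f"pics/{n}1.png",c["color"]);np.savez(f"{n}1.npz",**c);print(n,c["mtx"],c["R"],c["t"])
E
```

```text
{'time_s': 0.0, 'joints': array([ 0.96451503,  0.42671129,  0.07382479,  1.60661792, -0.03409815,
        1.11081271, -0.06708624]), 'joint_vel': array([-0.00013455,  0.00247449, -0.0020726 , -0.0003961 ,  0.00021176,
        0.00061154, -0.00027762]), 'joint_torque': array([ 3.98933707e-05, -9.35818148e+01,  3.66693132e+00, -4.54206562e+01,
       -4.87061078e-02,  2.00079661e-02,  7.06708420e-05]), 'tool_pos': array([ 297.50318745, -605.39903605,  204.78384603]), 'ee_rot': array([-3.05880631e+00, -7.11018825e-01,  5.87632847e-04]), 'contact_force': array([ 0.32534481, -0.1381289 ,  0.29678739]), 'ft_torque': array([-0.01028415,  0.03241518,  0.04745309]), 'grip_width': 0.9994496144067885}
scene [[476.74483144   0.         315.32688337]
 [  0.         476.74483144 209.21950939]
 [  0.           0.           1.        ]] [[ 0.67654026  0.73638983  0.00482668]
 [ 0.58099566 -0.52972542 -0.617928  ]
 [-0.45247908  0.42085745 -0.78621987]] [-435.57817069 -282.19704904 1163.26669018]
side [[433.604337     0.         317.92167004]
 [  0.         433.604337   197.24885226]
 [  0.           0.           1.        ]] [[-0.90389288 -0.42758341  0.01225095]
 [-0.29373646  0.59961704 -0.74443152]
 [ 0.31096069 -0.67648491 -0.66758642]] [560.103087   175.82474156 867.97492012]
```

View pics/scene1.png

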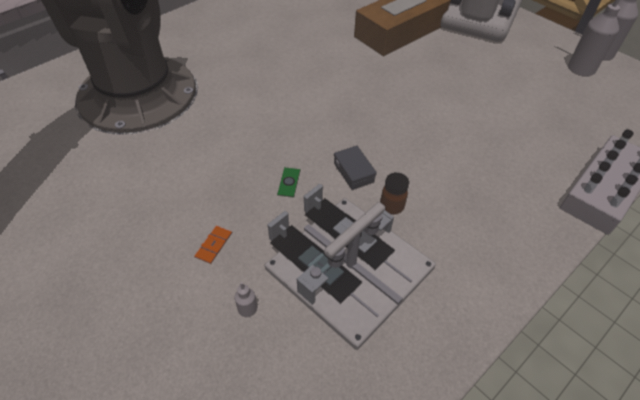

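View pics/side1.png

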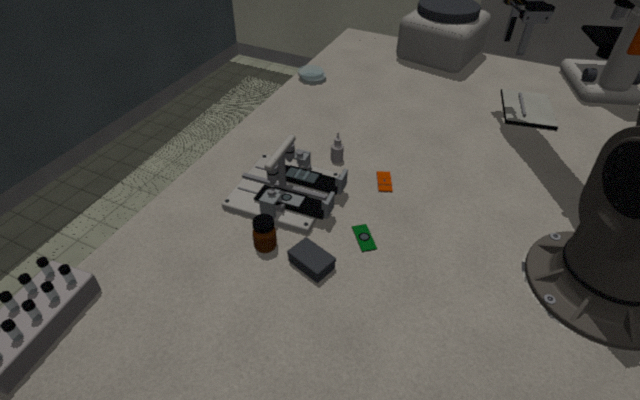

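The scene view shows the orange look-alike at (213,244), the green one at (289,181), and two loader tabs at about (279,228) and (313,198). The bottle is at (246,300), the jar at (396,193) and the box at (354,167). The two candidates for the chamber are the plate at scene (318,262) and side (303,175), and the plate at scene (345,222) and side (286,197). I'll check both in one crop and measure the pose.

```bash
cat > h.py <<'E'
import numpy as np
def cloud(f):
    c=np.load(f);d=c["depth"];v,u=np.nonzero(d>0);z=d[v,u]
    P=np.c_[u*1.,v,np.ones(len(u))]@np.linalg.inv(c["mtx"]).T*z[:,None]
    return (P-c["t"])@c["R"],u,v
def proj(c,X):
    p=(np.atleast_2d(X)@c["R"].T+c["t"])@c["mtx"].T;return p[:,:2]/p[:,2:]
E
python3 - <<'E'
import cv2,numpy as np
from h import *
a=cv2.imread("pics/scene1.png")[175:350,255:440];b=cv2.imread("pics/side1.png")[125:240,215:360]
a=cv2.resize(a,(400,378),interpolation=2);b=cv2.resize(b,(400,317),interpolation=2)
b=cv2.copyMakeBorder(b,0,61,0,0,0);cv2.imwrite("pics/crop1.png",np.hstack([a,b]))
for f,w in(("scene1.npz",(265,345,180,440)),("side1.npz",(130,230,220,355))):
    X,u,v=cloud(f);m=(v>w[0]-85)&(v<w[1])&(u>w[2])&(u<w[3]) if f[:2]=="sc" else (v>w[0])&(v<w[1])&(u>w[2])&(u<w[3])
    X,u,v=X[m],u[m],v[m]
    k=(X[:,2]>13)&(X[:,2]<27); print(f,"base",k.sum(),cv2.minAreaRect(X[k,:2].astype(np.float32)))
    z=(X[:,2]>40)&(X[:,2]<75)
    img=np.zeros((400,640),np.uint8);img[v[z],u[z]]=1
    n,l=cv2.connectedComponents(img)
    for i in range(1,n):
        q=l[v,u]==i
        if q.sum()>15: print(i,q.sum(),X[q].mean(0).round(1),X[q].min(0).round(1),X[q].max(0).round(1),u[q].mean().round(),v[q].mean().round())
E
```

```text
scene1.npz base 7499 ((687.192138671875, 23.153396606445312), (248.42965698242188, 375.96087646484375), 3.767075538635254)
1 375 [662.8 184.5  57.3] [633.  172.7  40.2] [679.  211.7  75. ] 395.0 193.0
7 308 [567.4  65.1  59.2] [558.   44.5  40. ] [581.7  89.3  73.2] 313.0 197.0
9 341 [572.8 -24.   59.6] [563.  -44.1  40.6] [ 5.86e+02 -2.00e-01  7.36e+01] 278.0 224.0
10 182 [696.7 121.9  61.2] [680.5  98.7  40.6] [704.1 137.4  74.8] 386.0 221.0
12 119 [706.7  26.5  57.7] [694.8  21.9  40.2] [712.2  37.1  74.6] 352.0 256.0
14 530 [698.3 -60.8  61.1] [676.6 -76.1  40.2] [716.3 -35.1  74.7] 311.0 282.0
20 341 [ 643.4 -154.3   54.9] [ 624.  -168.7   40.1] [ 655.  -135.9   74.3] 244.0 296.0
side1.npz base 2748 ((687.40869140625, -4.55853271484375), (251.44757080078125, 290.5198059082031), 3.587779998779297)
1 123 [ 634.8 -144.6   54. ] [ 620.3 -162.1   40.4] [ 651.5 -133.2   73.6] 337.0 144.0
2 176 [690.5 -49.9  61.7] [675.8 -75.8  41. ] [713.   -5.2  74.9] 301.0 156.0
4 144 [567.2 -15.3  58.1] [561.1 -43.4  40.1] [584.6   2.6  71.5] 341.0 179.0
5 83 [698.1  37.7  57.1] [691.4  26.6  41. ] [708.7  43.2  74.5] 281.0 176.0
8 317 [682.1 123.9  59.2] [664.1  96.   40.2] [703.4 138.7  75. ] 269.0 200.0
9 163 [561.5  73.7  58.3] [555.5  46.7  40.3] [579.6  91.9  70.7] 328.0 203.0
11 289 [650.7 200.4  72. ] [630.4 176.9  46.2] [673.8 221.4  75. ] 263.0 222.0
```

View pics/crop1.png

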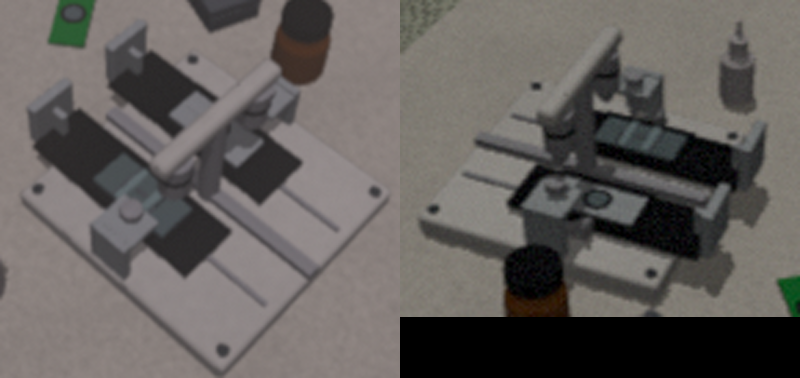

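Both views agree that the glass plate with two bars is in the right lane (-y), at scene crop (145,190) and side crop (640,135). The plate with the round window is in the left lane, so I push the right tab. Its near face is at about (564,-22), the loader yaw is about 3.6°, and the tab spacing measures 89 mm against 90 given. First I close the fingers, align the yaw and travel at z 205.

```bash
python3 -m jog '[[0,0,0,0,0,7.5],[0,0,0,0,0,7.5],[0,0,0,0,0,7.6],[0.01,-0.02,0,0,0,0],[0.014,-0.03,0,0,0,0],[0.014,-0.03,0,0,0,0],[0.014,-0.03,0,0,0,0],[0.014,-0.03,0,0,0,0],[0.014,-0.03,0,0,0,0],[0.014,-0.03,0,0,0,0]]' 0
```

```text
time_s: 1.1
tool_pos: [379.2, -398.9, 205.3]
ee_rot: [-3.14, -0.098, 0.001]
contact_force: [0.6, 0.4, 0.5]
grip_width: 0.188
```

Run:
```python
import numpy as np
from h import *
# near face fit of right tab: points 35..68 high, print x along loader, per camera
th=np.radians(3.6);ex=np.array([np.cos(th),np.sin(th)]);ey=np.array([-ex[1],ex[0]])
for f in("scene1.npz","side1.npz"):
    X,u,v=cloud(f)
    for n,y0,x0 in(("R",-22,568),("L",67,563)):
        k=(abs(X[:,0]-x0)<25)&(abs(X[:,1]-y0)<32)&(X[:,2]>45)&(X[:,2]<68)
        a=X[k,:2]@ex;b=X[k,:2]@ey
        print(f,n,k.sum(),"ex pct",np.percentile(a,[2,25,50,75,98]).round(1),"ey",np.percentile(b,[2,50,98]).round(1))
```

```text
scene1.npz R 201 ex pct [563.1 570.1 570.8 571.7 583.2] ey [-79.6 -60.  -37.1]
scene1.npz L 177 ex pct [563.6 570.2 571.1 571.9 582.4] ey [10.3 29.7 51.6]
side1.npz R 88 ex pct [559.8 560.5 562.3 567.5 581.5] ey [-77.1 -49.  -33.7]
side1.npz L 104 ex pct [559.8 560.6 562.1 566.3 582.1] ey [15.8 37.1 55.7]
```

The near face is at loader-direction coordinate 561 and cross coordinate -57. The back face at 571 agrees with the 10 mm thickness. From here I need dx 171 and dy -365 in tool axes.

```bash
python3 -m jog '[[0.016,-0.036,0,0,0,0],[0.016,-0.036,0,0,0,0],[0.016,-0.036,0,0,0,0],[0.016,-0.036,0,0,0,0],[0.016,-0.036,0,0,0,0],[0.016,-0.036,0,0,0,0],[0.016,-0.036,0,0,0,0],[0.016,-0.036,0,0,0,0],[0.016,-0.036,0,0,0,0],[0.016,-0.036,0,0,0,0]]'; python3 -m jog '[[0.005,-0.002,0.02,0,0,0],[0.005,-0.002,0.02,0,0,0],[0,0,0.025,0,0,0],[0,0,0.025,0,0,0],[0,0,0.025,0,0,0],[0,0,0.02,0,0,0],[0,0,0.015,0,0,0],[0,0,0.01,0,0,0],[0,0,0.006,0,0,0],[0,0,0,0,0,0]]'
python3 - <<'E'
from station import env
import cv2,numpy as np
c=env.capture("side");cv2.imwrite("pics/side2.png",cv2.resize(c["color"][100:260,200:440],(720,480),interpolation=2))
p=env.observe()["tool_pos"];th=np.radians(3.6);print(p,p[0]*np.cos(th)+p[1]*np.sin(th),-p[0]*np.sin(th)+p[1]*np.cos(th))
E
```

```text
time_s: 2.1
tool_pos: [516.5, -29.5, 205.4]
ee_rot: [-3.14, -0.098, 0.0]
contact_force: [0.3, -0.1, 0.1]
grip_width: 0.003
time_s: 3.1
tool_pos: [525.8, -26.4, 39.1]
ee_rot: [-3.14, -0.098, 0.001]
contact_force: [-0.3, -0.6, 0.1]
grip_width: 0.009
[526.17344068 -26.42851829  39.64948971] 523.475697193646 -59.415071348076644
```

View pics/side2.png

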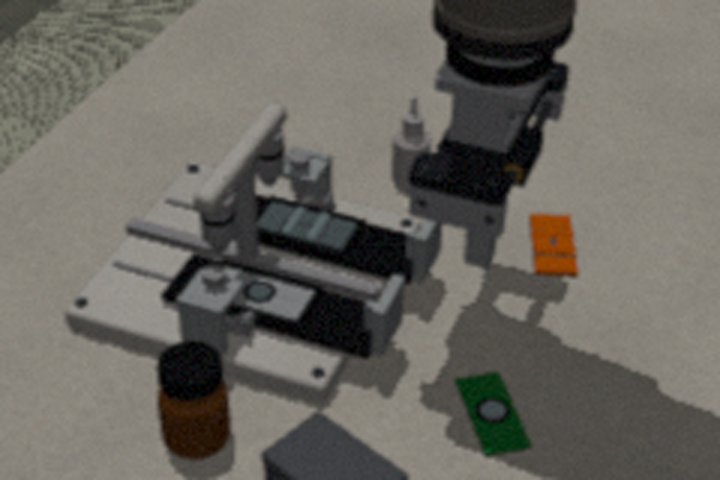

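The fingertips, at crop pixel (483,255), are lined up in front of the right tab at (422,250), with clear space around them. Now I push along tool x.

```bash
python3 -m jog '[[0.008,-0.001,0,0,0,0],[0.008,-0.001,0,0,0,0],[0.005,0,0,0,0,0],[0.004,0,0,0,0,0],[0.004,0,0,0,0,0],[0.004,0,0,0,0,0],[0.004,0,0,0,0,0],[0.004,0,0,0,0,0],[0.004,0,0,0,0,0],[0,0,0,0,0,0]]'; python3 -m jog '[[0.004,0,0,0,0,0],[0.004,0,0,0,0,0],[0.004,0,0,0,0,0],[0.004,0,0,0,0,0],[0.003,0,0,0,0,0],[0,0,0,0,0,0]]'
python3 - <<'E'
from station import env
import cv2,numpy as np
c=env.capture("side");cv2.imwrite("pics/side3.png",cv2.resize(c["color"][100:260,200:440],(720,480),interpolation=2));np.savez("side3.npz",**c)
from h import *
th=np.radians(3.6);ex=np.array([np.cos(th),np.sin(th)]);ey=np.array([-ex[1],ex[0]])
p=env.observe()["tool_pos"];print(p,p[:2]@ex,p[:2]@ey)
X,u,v=cloud("side3.npz")
for n,b0 in(("R",-57),("L",33)):
    a=X[:,:2]@ex;b=X[:,:2]@ey
    k=(a>550)&(a<630)&(abs(b-b0)<26)&(X[:,2]>48)&(X[:,2]<70);print(n,k.sum(),np.percentile(a[k],[2,25,50,75,98]).round(1))
E
```

```text
time_s: 4.15
tool_pos: [570.5, -21.7, 39.3]
ee_rot: [3.14, 0.098, -0.002]
contact_force: [-4.9, -1.6, 3.6]
grip_width: 0.004
time_s: 4.75
tool_pos: [589.7, -20.5, 39.4]
ee_rot: [3.14, 0.098, -0.001]
contact_force: [-6.3, -0.8, 3.5]
grip_width: 0.005
[589.54687092 -20.52823653  39.37035899] 587.0945562047621 -57.50568305782785
R 138 [577.5 582.  593.5 600.6 615.1]
L 126 [559.9 560.8 563.1 567.2 581.4]
```

View pics/side3.png

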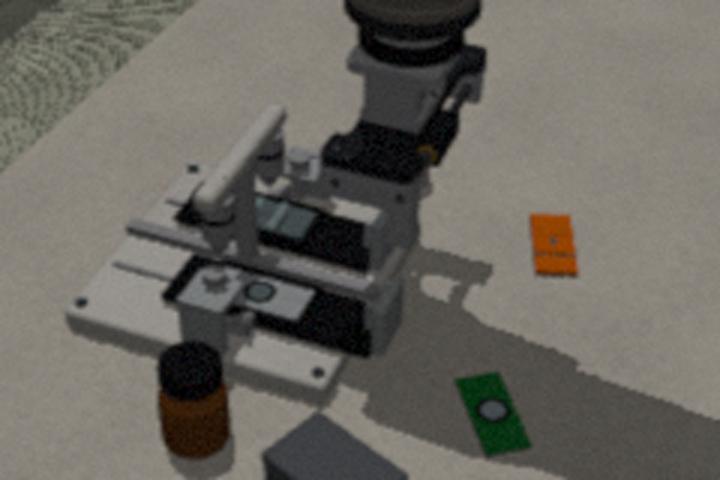

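The right carriage has moved in about 34 mm, with the tip centre at 587 plus roughly 8 mm of finger half-width. The left tab is still at 560. I push about 9 mm more for margin, then ease back.

```bash
python3 -m jog '[[0.004,0,0,0,0,0],[0.004,0,0,0,0,0],[0.002,0,0,0,0,0],[0,0,0,0,0,0],[0,0,0,0,0,0]]'; python3 -m jog '[[-0.004,0,0,0,0,0],[-0.005,0,0,0,0,0],[-0.006,0,0,0,0,0],[-0.008,0,0,0,0,0],[-0.01,0,0,0,0,0],[-0.014,0,0,0,0,0],[-0.015,0,0,0,0,0],[-0.015,0,0,0,0,0],[0,0,0,0,0,0],[0,0,0,0,0,0]]'
python3 - <<'E'
from station import env
import cv2,numpy as np
from h import *
th=np.radians(3.6);ex=np.array([np.cos(th),np.sin(th)]);ey=np.array([-ex[1],ex[0]])
p=env.observe()["tool_pos"];print(p,p[:2]@ex,p[:2]@ey)
ims=[]
for n,w in(("side",(110,240,215,375)),("scene",(175,345,235,440))):
    c=env.capture(n);np.savez(n+"4.npz",**c);ims.append(cv2.resize(c["color"][w[0]:w[1],w[2]:w[3]],(400,330),interpolation=2))
    X,u,v=cloud(n+"4.npz")
    for l,b0 in(("R",-57),("L",33)):
        a=X[:,:2]@ex;b=X[:,:2]@ey
        k=(a>550)&(a<630)&(abs(b-b0)<24)&(X[:,2]>48)&(X[:,2]<68);print(n,l,k.sum(),np.percentile(a[k],[2,25,50,75,98]).round(1))
cv2.imwrite("pics/after.png",np.hstack(ims))
E
```

```text
time_s: 5.3
tool_pos: [599.3, -19.9, 39.3]
ee_rot: [3.14, 0.098, -0.002]
contact_force: [-5.5, -0.5, 4.3]
grip_width: 0.003
time_s: 6.3
tool_pos: [523.4, -24.6, 39.9]
ee_rot: [-3.14, -0.098, -0.002]
contact_force: [1.0, 1.2, 0.6]
grip_width: 0.005
[523.37779612 -24.62202183  39.88173419] 520.7990000523422 -57.43659962198514
side R 89 [591.6 592.4 593.  597.6 612. ]
side L 89 [560.  560.7 562.2 566.3 581.8]
scene R 172 [594.2 601.8 602.4 603.1 614.2]
scene L 162 [563.  570.1 570.9 571.5 583.2]
```

View pics/after.png

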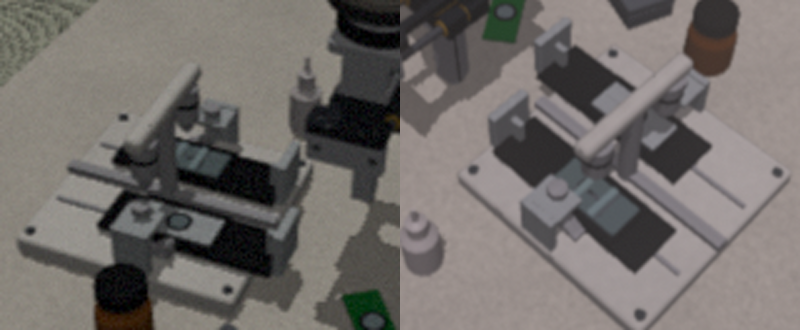

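The right tab rests 32 mm further in (592.4 against 560.5 in the side view, 602.4 against 570.8 in the scene view). The left tab has not moved, the chamber is flat in its carriage under the objective, and the bottle and jar are standing. The arm is clear, so I hand in.

```bash
python3 -c "
from station import env
print(env.close_job())"
```

```text
the job is handed in; nothing more can be done
None
```

The counting chamber is latched under the objective. It was in the right lane, the glass plate with two bars, so I pushed the right tab with closed fingertips to about 43 mm. I then let go and backed the fingers off about 63 mm from the tab.

Last checks before handing in:
- **Right carriage:** the tab rests 31.6 to 31.9 mm in from its start in both camera views, which matches the 32 mm latch.
- **Left carriage:** the tab is where it started, to within 0.2 mm.
- **Chamber and bystanders:** the chamber lies flat in its carriage, and the bottle and jar are upright in the pictures. The box was only partly in the last picture, but nothing went near it.
- **Forces and time:** contact force in the readings stayed under about 8 N. The clock read about 6.4 s at hand-in.

No checks failed or disagreed.

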